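# Take a rod from its upright stand via an inclined V-rest into a length gauge

### The arm

A 6-joint arm with a two-finger parallel gripper is mounted at the origin on a cart in front of the work surface, level with it; the furniture and walls round the work are solid. World frame = base frame: x ahead of the robot, y to its left, z up, the work surface at z = 0. Lengths are in mm, angles in rad, forces in N, time in s.
With the tool pointing down it reaches from about 400 to 825 mm from the base axis. Payload 7 kg.
Tool frame: the origin (TCP) lies between the finger pads; the fingertips stand 25 mm ahead of it and the grasp point (between the pads) lies 6 mm ahead of it (arm.tip_reach is the z of the fingertips in the tool frame, in mm); z points along the fingers, y is the line along which they close (so a half turn about z gives the same grasp; the last joint's range is limited). The gripper opens to 88 mm and grips with 3 to 60 N. Pads are 19 mm wide; open, the fingers measure 130 mm over their backs; the gripper's body (78 mm by 193 mm) begins 47 mm behind the grasp point.
Start: joints at [1.448, 0.359, 0.012, 0, -1.224, -0.288], TCP at [269.562, 618.815, 251.561] pointing down, gripper open.
Joint ranges: [-3.07, 3.07], [-1.43, 2.12], [-1.02, 1.25], [-3.03, 1.67], [-3.05, -0], [-3.03, 3.03]. Speed limits (rad/s): [2.39, 2.39, 3.01, 3.14, 3.14, 3.14].

### API

Orientations are given as a unit quaternion [x, y, z, w].
In Python, from rig import state, cams, arm, spotter gives the robot as it stands.
- The arm moves only by the tool apply_moves, never from a script. Its argument "motion" is a list that holds one entry, the list of rows, each a list of 6 numbers: the shift along the tool's x, y, z in m, then the turn, a rotation vector about the tool's x, y, z in rad. In form: [[[x, y, z, ax, ay, az], ...]]. A call has 1 to 5 rows; each row is the pose to reach, as a shift and turn from the pose commanded when the call began, along the tool's axes at that moment; what a row does not reach only later rows make up. A row lasts 1/12 s, in which the tool goes at most 41.7 mm and 7.16 degrees, less where a joint would pass 70% of its speed; a pose out of reach is approached as far as the arm can. A call with a gripper value outside its range is refused whole. "fingers" is the closure, from -1 (fully open) to 1 (shut), set as the call begins (left out, the last holds). The fingers move at their own pace and stop on an object; "newtons" is the grip in N (left out, the last holds). Time passes only in rows, so rows that repeat a pose let the fingers close. It gives the time, the measured TCP pose, the force, the opening and the grip force at its end, in the units of the state.
- state(): the state, without advancing time (a new reading comes with each control period).
- cams.read_camera(name): name is "scene" or "top" or "wrist"; returns a dict with "frame" (384x512x3 uint8, red, green, blue), "z_map" (384x512 float32, mm along the optical axis (not along the pixel's ray), 0 where there is no reading), "K" (3x3 intrinsics, pixels), "dist_coeffs" ([k1, k2, p1, p2, k3] as OpenCV has them; the pictures are not rectified), "extrinsics" (4x4, takes a point from camera to world coordinates); the wrist camera has in their place "T_tool_cam" (4x4, takes a point from camera to tool coordinates, whose origin is the TCP and whose axes are the flange's). Camera axes: x right, y down, z forward; pixel columns grow to the right and rows downward; lengths in mm; the calibration is good to about 2 mm. A picture is of the moment at which its call begins: read the wrist's pose just before it.
- arm.sign_off(): hands the job in; it is judged then, once.
Trained networks look in the newest picture that a camera, given by its name, has taken for a name from the list of things; names that differ only in an ending like _2 or _b are one class to them, and where a whole thing is asked for, a point or a joint stands for the part that bears it (a point fixed in the world has none). Each returns a list of dicts, best first, with "confidence" (0 to 1); they miss things now and then, are a little off and sometimes report something else, mostly with a low value. They report only what shows in the picture. A call takes as long as a camera call. They do not tell look-alikes from the thing itself.
- spotter.look_for(camera, target): "position" ([column, row] in pixels, amid what is visible of it).
- spotter.silhouettes(camera, target): "region" (384x512 bool, what is visible of it) and "position" ([column, row] in pixels, amid what is visible of it).
- spotter.mark_of(camera, target): "position" ([column, row] in pixels: a listed point, or the origin of a listed thing).
The state is a dict: "time": time; "q": joint angles; "joint_velocities": joint speeds; "joint_torque": joint torques, N m; "tcp_pos": TCP position; "eef_rot": TCP orientation; "ft_force": force on the tool from outside, world axes, zero at the start; "torque": the same for the moment, N m; "grip_width": finger opening in mm; "grip_force": force on a finger pad.
Only numpy, scipy, OpenCV 4.12 (cv2) and the standard library are available. Lean on these libraries where they do the work, as an engineer would, in place of code of your own. Each camera call takes 0.05 s, during which the arm holds its last target. There are 200 camera calls.

### The job

The rod standing in the white tube has to go into the length gauge for measuring. Lift it out by its free end, lay it down in the two saddles of the inclined V-rest and let go, then take it again from the side and lay it in the two saddles of the gauge between the fixed anvil and the red sliding jaw. Let go, then push the jaw up until it has moved the rod against the anvil and the rod sits between both without play; do not drop the rod on the way and leave the mug, bottle, tape, phone and marker where they are.

Things in the scene. Friction and masses are not known exactly. Their poses are not given: they have to be found in the camera images.
- rod: bare aluminium rod, 18 mm diameter, 180 mm long, about 0.12 kg, with a thin red ring near one end; origin at its middle, z along it (ringed end at +z; either way round will do in the gauge). At the start it stands loosely in the stand with the ringed end up, its foot 6 mm and its top about 186 mm above the worktop, leaning up to 3 degrees
- stand_mouth (a point): centre of the mouth of the fixed stand: a white tube, 37 mm outside and 23 mm inside diameter, its rim 120 mm above the worktop (so 66 mm of the rod stand out), on a round dark foot of 84 mm diameter
- v_rest: fixed inclined V-rest; origin on the worktop at the centre of its dark base plate (90 mm along x, 180 mm along y, 10 mm thick). Carries the cradle, which rises towards -y of this body at 45 degrees
- cradle: inclined cradle fixed on the V-rest: origin at the centre of the lying rod's lower end when on the end stop; z runs up the slope (45 degrees) along the rod's axis, y is the outward normal (up at 45 degrees), x level. Seated rod: middle at x = 0, y = 0, z = 90 mm; up to 20 mm higher up is good too, friction may keep it there. Spine 30 mm wide, 40 mm below the axis, z = -10 to 125 mm
- saddle_upper (a point): on the rod's axis at the upper blue 90-degree V saddle of the V-rest (cradle z = 112 mm); the lower one is at z = 22 mm. Each is 14 mm thick along z, 41 mm wide, edges about level with the rod's axis. The rod is free between them (z = 29 to 105 mm) and above (z > 119 mm)
- stop (a point): on the rod's axis at the end stop of the V-rest (cradle z = 0), an aluminium plate 34 mm wide that reaches 11 mm above the axis
- gauge: fixed length gauge; origin on the worktop, y along the measured axis towards the anvil. Dark base 80 mm wide, 10 mm thick, y = -205 to 130 mm. Blue V saddles 14 mm thick, 41 mm wide, at y = -65 and +65 mm carry the rod, axis level at x = 0, z = 45 mm; between them (y = -58 to 58 mm) fingers have room down to the base. Rod home against the anvil: middle at y = 10 mm
- anvil_face (a point): centre of the face of the fixed steel anvil, at gauge y = +100 mm, 45 mm above the worktop; the anvil is 44 mm wide and its top is 67 mm high
- jaw_back (a point): middle of the back face of the red sliding jaw (44 mm wide, 18 mm thick, its top 79 mm above the worktop), 60 mm above the worktop: push here towards the anvil; the front face lies 18 mm ahead of it. At its foot a 14 mm high slide block (top 25 mm above the worktop) reaches 12 mm further back
- jaw (a joint): travel of the sliding jaw towards the anvil in m: 0 = fully open (235 mm between jaw and anvil), 0.055 = closed on a 180 mm rod that touches the anvil, end stop at 0.075. Starts between 0 and 0.025. It slides with about 2 N friction and stays where it is left
- mug_2: white mug, bystander, 91 mm high, origin under its centre
- bottle_1: small dropper bottle, bystander, 34 mm wide, 102 mm high, origin under its centre
- tape_roll: roll of tape lying flat, bystander, 100 mm wide, 18 mm high
- phone: dark phone lying flat, bystander, 152x74x9 mm
- marker_black: black marker lying flat, bystander, 131 mm long, 17 mm thick
Mind the look-alikes: they are no part of the job. What is shaped like the rod but yellow is not meant.

How it is judged:
By the outcome, as a careful person would: the job done as asked, in the order asked, and still so for the second after the job is handed in, with the robot touching nothing.
It also fails if it takes over 67 s, if anything falls off the work surface, if the arm or the gripper's body presses on something with over 40 N, if the wrist force passes 120 N, or if a joint passes its speed limit or range.

## Working session

There is one attempt and no reset: what is moved stays moved. The work goes in short steps, Python scripts to look and compute and a tool call to move; the robot and the scene stay as the last step left them, time stands still between calls to the robot, and variables do not carry over. Pictures are saved under pics/ and viewed, at most 13 in all, crops included, and the job is handed in when it is done.

Besides the shell and the picture viewer there is one more tool, called after "Call:" as name(argument=value, ...) on one line, values as JSON. apply_moves: Moves the arm, as the interface text tells. Its arguments: {"type":"object","properties":{"motion":{"type":"array"},"fingers":{"type":"number"},"newtons":{"type":"number"}},"required":["motion"]}

```bash
ls; mkdir -p pics; cat > h.py <<'E'
import numpy as np, cv2
from rig import state,cams,arm,spotter
from scipy.spatial.transform import Rotation as R
def tool():
    s=state();T=np.eye(4);T[:3,:3]=R.from_quat(s['eef_rot']).as_matrix();T[:3,3]=s['tcp_pos'];return T
def shot(n):
    T=tool();d=cams.read_camera(n)
    d['E']=np.array(d['extrinsics']) if n!='wrist' else T@np.array(d['T_tool_cam'])
    return d
def ray(d,p):
    u=cv2.undistortPoints(np.array([[p]],float),np.array(d['K'],float),np.array(d['dist_coeffs'],float))[0,0]
    v=d['E'][:3,:3]@np.array([u[0],u[1],1.]);return d['E'][:3,3],v
def atz(d,p,z):
    o,v=ray(d,p);return o+v*(z-o[2])/v[2]
def dep(d,p):
    o,v=ray(d,p);c,r=int(round(p[0])),int(round(p[1]));w=d['z_map'][max(r-1,0):r+2,max(c-1,0):c+2];w=w[w>0]
    return o+v*np.median(w) if len(w) else None
def tri(dps):
    A=np.zeros((3,3));b=np.zeros(3)
    for d,p in dps:
        o,v=ray(d,p);v=v/np.linalg.norm(v);P=np.eye(3)-np.outer(v,v);A+=P;b+=P@o
    return np.linalg.solve(A,b)
def cloud(d):
    z=d['z_map'];h,w=z.shape;g=np.stack(np.meshgrid(np.arange(w),np.arange(h)),-1).reshape(-1,1,2).astype(float)
    u=cv2.undistortPoints(g,np.array(d['K'],float),np.array(d['dist_coeffs'],float))[:,0]
    P=np.c_[u,np.ones(len(u))]*z.reshape(-1,1)
    return (P@d['E'][:3,:3].T+d['E'][:3,3]).reshape(h,w,3)
def proj(d,X):
    E=np.linalg.inv(d['E']);return cv2.projectPoints(np.array(X,float).reshape(-1,1,3),cv2.Rodrigues(E[:3,:3])[0],E[:3,3],np.array(d['K'],float),np.array(d['dist_coeffs'],float))[0][:,0]
def go(T1):
    """row (tool shift m, rotvec) from the present tool pose to T1"""
    T=tool();D=np.linalg.inv(T)@T1;return np.r_[D[:3,3]/1000,R.from_matrix(D[:3,:3]).as_rotvec()]
E
cat > a.py <<'E'
from h import *
np.set_printoptions(precision=1,suppress=True)
s=state();print(s['time'],R.from_quat(s['eef_rot']).as_matrix())
D={}
for n in['scene','top']:
    d=D[n]=shot(n);cv2.imwrite(f'pics/{n}0.png',d['frame'][:,:,::-1])
    print(n,d['E'][:3,3],d['E'][:3,2])
    for t in['rod','stand_mouth','v_rest','cradle','saddle_upper','stop','gauge','anvil_face','jaw_back','mug_2','bottle_1','tape_roll','phone','marker_black']:
        for r in spotter.mark_of(n,t)[:2]: print(t,round(r['confidence'],2),np.array(r['position']),dep(d,r['position']))
E
python3 a.py; python3 -c "
import cv2,numpy as np
cv2.imwrite('pics/both0.png',cv2.resize(np.vstack([cv2.imread('pics/scene0.png'),cv2.imread('pics/top0.png')]),None,fx=.78,fy=.78))"
```

```text
pics
0.0 [[ 0.9 -0.4 -0. ]
 [-0.4 -0.9 -0. ]
 [ 0.   0.  -1. ]]
scene [   66.8 -1033.1   806.6] [ 0.4  0.8 -0.5]
rod 0.47 [275.8 291. ] [ 435.5 -387.5  111.7]
stand_mouth 0.89 [280.3 280.9] [ 447.9 -383.4  134.1]
v_rest 0.69 [271.1 257.5] [ 538.1 -169.5   13.8]
cradle 0.96 [262.5 229.7] [546.7 -92.9  57.9]
saddle_upper 0.74 [278.9 225.7] [637.7 -28.1   5.4]
stop 0.72 [224.7 191.6] [552.7 221.8  15.2]
stop 0.71 [263.  233.7] [ 533.2 -123.5   67.8]
gauge 0.59 [227.2 195.4] [552.2 196.8  13.5]
gauge 0.57 [278.  292.9] [ 439.9 -390.4  106.7]
anvil_face 0.87 [215.2 171. ] [561.8 339.   38.4]
anvil_face 0.18 [275.  277.1] [ 510.5 -247.3   13.1]
jaw_back 0.62 [238.2 200.5] [548.4  91.   53.5]
mug_2 0.98 [293.2 198. ] [746.6  75.7  24. ]
mug_2 0.6 [216.5 169.1] [566.3 336.7  46.5]
bottle_1 0.86 [203.9 234.4] [400.1   8.2  16. ]
tape_roll 0.67 [318. 216.] [785.8 -25.4   1.3]
tape_roll 0.31 [201.7 234.9] [393.8  10.3  14.5]
phone 0.74 [217.7 281.7] [ 364.9 -199.4   10.2]
marker_black 0.61 [178.7 209.8] [370.  171.1  15.5]
marker_black 0.59 [275.9 279.6] [ 440.1 -376.7  135.4]
top [ 303.6    6.
[... 199 characters left out ...]
[ 540.1 -155.6   48.4]
cradle 0.87 [289.  200.2] [ 544.2 -105.5   46.1]
saddle_upper 0.69 [316.4 189.7] [ 564.6 -184.1   79.3]
stop 0.83 [288.7 200. ] [ 544.8 -104.6   46.2]
stop 0.66 [198.8 267.6] [363.7 170.2  19.4]
gauge 0.68 [176.2 202.3] [563.1 233.8  12.2]
anvil_face 0.73 [140.8 198.6] [575.7 335.1  35.6]
anvil_face 0.58 [222.6 200.3] [557.9  91.8  30.1]
jaw_back 0.54 [221.7 197.1] [560.1  91.6  69.3]
mug_2 0.81 [216.  133.9] [775.6 105.4   7.6]
mug_2 0.18 [392.5 223. ] [ 447.9 -372.   145.1]
bottle_1 0.41 [252.1 252.7] [394.9  11.9  65.9]
tape_roll 0.96 [261.7 129.3] [785.1 -39.2   1. ]
phone 0.97 [311.9 259.5] [ 369.1 -163.4   10.2]
marker_black 0.57 [201.6 265.2] [371.  163.9   1.2]
```

View pics/both0.png

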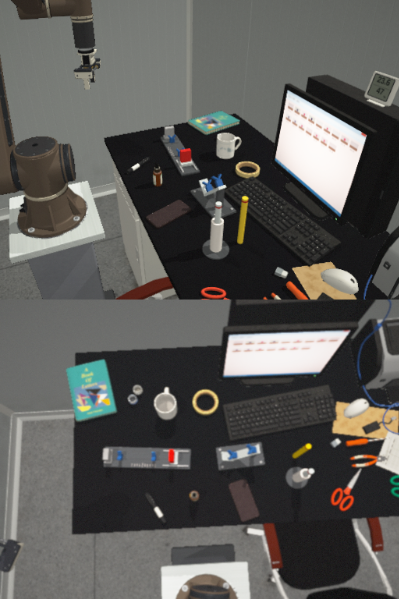

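```bash
python3 - <<'E'
import cv2,numpy as np
a=cv2.imread('pics/scene0.png')[215:325,220:340];b=cv2.imread('pics/top0.png')[170:245,120:420]
a=cv2.resize(a,(400,367),interpolation=2);b=cv2.resize(b,(800,200),interpolation=2)
c=np.zeros((567,800,3),np.uint8);c[:367,:400]=a;c[367:]=b
d=cv2.imread('pics/scene0.png')[150:250,180:290];c[:363,400:]=cv2.resize(d,(400,363),interpolation=2)
cv2.imwrite('pics/crop0.png',c)
E
```

```text
(no output)
```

View pics/crop0.png

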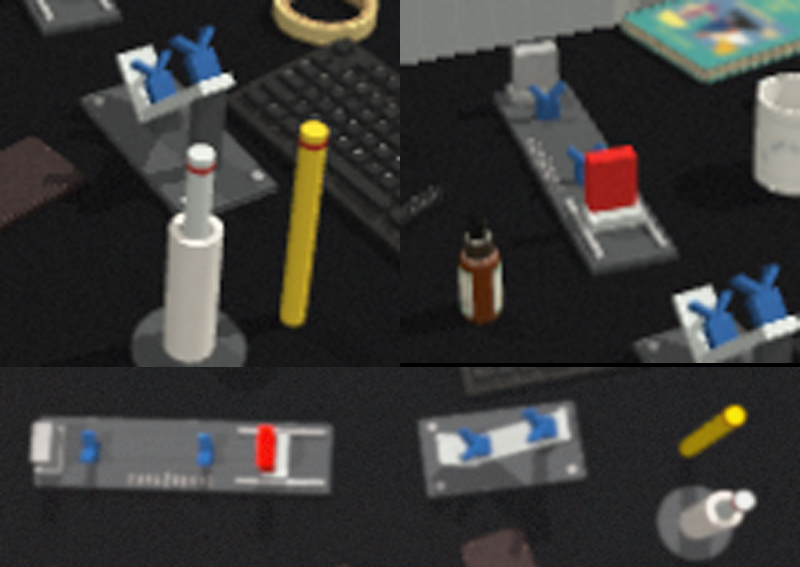

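The two candidates are the bare aluminium rod in the white tube, at scene (280,262) and top (390,222), and the yellow rod with a red ring, at scene (311,290) and top (388,190). The task means the aluminium one: it is bare metal and stands in the white tube. The crop confirms this. The gauge runs along y with its anvil on the far left, at scene (215,171). The V-rest rises towards −y.

```bash
cat >> h.py <<'E'
def pose(p,zt,yaw=-90,tilt=0):
    """tool down with tool x at yaw (deg), then tilted about tool y (+: z towards tool x)"""
    c,s=np.cos(np.radians(yaw)),np.sin(np.radians(yaw));x=np.array([c,s,0]);z=np.array([0,0,-1.])
    T=np.eye(4);T[:3,:3]=np.c_[x,np.cross(z,x),z]@R.from_euler('y',tilt,degrees=True).as_matrix()
    T[:3,3]=[p[0],p[1],zt];return T
def grasp(T,off=6):
    """move pose so that the grasp point is where TCP was"""
    T=T.copy();T[:3,3]-=off*T[:3,2];return T
def plan(*Ts,mm=200,deg=34):
    T=tool()
    for T1 in Ts:
        D=np.linalg.inv(T)@T1;rv=R.from_matrix(D[:3,:3]).as_rotvec()
        n=max(1,int(np.ceil(max(np.linalg.norm(D[:3,3])/mm,np.degrees(np.linalg.norm(rv))/deg))))
        p0=T[:3,3].copy();R0=T[:3,:3].copy()
        for i in range(1,n+1):
            N=np.eye(4);N[:3,:3]=R0@R.from_rotvec(rv*i/n).as_matrix();N[:3,3]=p0+(T1[:3,3]-p0)*i/n
            d=np.linalg.inv(T)@N;r=R.from_matrix(d[:3,:3]).as_rotvec()
            k=max(np.linalg.norm(d[:3,3])/41.5,np.degrees(np.linalg.norm(r))/7.1)
            print('rows>=%d'%np.ceil(k),np.r_[d[:3,3]/1000,r].round(3).tolist(),'->',N[:3,3].round().tolist());T=N
E
python3 - <<'E'
from h import *
np.set_printoptions(precision=2,suppress=True)
print(shot('wrist')['T_tool_cam'])
plan(pose([480,240],400),pose([480,-150],400))
E
```

```text
[[   0.     -0.96   -0.27   73.94]
 [   1.      0.      0.      0.79]
 [  -0.     -0.27    0.96 -134.67]
 [   0.      0.      0.      1.  ]]
rows>=4 [0.115, 0.088, -0.049, 0.0, -0.0, 0.387] -> [340.0, 493.0, 301.0]
rows>=4 [0.139, 0.038, -0.049, 0.0, -0.0, 0.387] -> [410.0, 366.0, 351.0]
rows>=4 [0.143, -0.017, -0.049, 0.0, -0.0, 0.387] -> [480.0, 240.0, 400.0]
rows>=5 [0.195, 0.0, 0.0, 0.0, 0.0, 0.0] -> [480.0, 45.0, 400.0]
rows>=5 [0.195, 0.0, 0.0, 0.0, 0.0, 0.0] -> [480.0, -150.0, 400.0]
```

Call:
apply_moves(motion=[[[0.029,0.022,-0.012,0,0,0.097],[0.058,0.044,-0.025,0,0,0.194],[0.086,0.066,-0.037,0,0,0.29],[0.115,0.088,-0.049,0,0,0.387]]], fingers=-1)

```text
time: 1.88
tcp_pos: [340.2, 490.9, 301.0]
eef_rot: [0.921, -0.39, 0.0, 0.0]
ft_force: [0.2, 0.4, 0.6]
grip_width: 87.8
grip_force: 0.0
```

Call:
apply_moves(motion=[[[0.035,0.01,-0.012,0,0,0.097],[0.07,0.019,-0.025,0,0,0.194],[0.105,0.029,-0.037,0,0,0.29],[0.139,0.038,-0.049,0,0,0.387]]])

```text
time: 2.22
tcp_pos: [410.2, 364.4, 350.6]
eef_rot: [0.828, -0.56, -0.0, -0.0]
ft_force: [1.0, 0.1, -0.6]
grip_width: 87.3
grip_force: 0.0
```

Call:
apply_moves(motion=[[[0.03,-0.02,-0.01,0,0,0.08],[0.06,-0.04,-0.02,0,0,0.16],[0.09,-0.06,-0.03,0,0,0.24],[0.12,-0.08,-0.04,0,0,0.32],[0.143,-0.097,-0.049,0,0,0.387]]])

```text
time: 2.63
tcp_pos: [555.1, 268.3, 399.5]
eef_rot: [-0.705, 0.709, -0.0, 0.0]
ft_force: [-0.3, 1.3, -0.0]
grip_width: 87.4
grip_force: 0.0
```

```bash
cat > b.py <<'E'
from h import *
import sys
np.set_printoptions(precision=1,suppress=True)
s=state();print(s['time'],s['tcp_pos'],s['ft_force'])
d=shot('wrist');cv2.imwrite('pics/%s.png'%sys.argv[1],d['frame'][:,:,::-1])
np.savez(sys.argv[1]+'.npz',E=d['E'],K=d['K'],dist_coeffs=d['dist_coeffs'],z_map=d['z_map'],frame=d['frame'])
for t in sys.argv[2:]:
    for r in spotter.mark_of('wrist',t)[:2]: print(t,round(r['confidence'],2),np.array(r['position']),dep(d,r['position']))
E
python3 b.py g1 gauge anvil_face jaw_back
```

```text
2.6333 [555.1 268.3 399.5] [-0.3  1.3 -0. ]
gauge 0.9 [249.5 126.8] [565.1 229.4  11.1]
anvil_face 0.82 [245.5 191.3] [572.3 333.7  43.4]
anvil_face 0.27 [122.3  52.9] [765.2 114.7   9.4]
jaw_back 0.91 [255.9  27.7] [553.7  94.6  79.6]
```

View pics/g1.png

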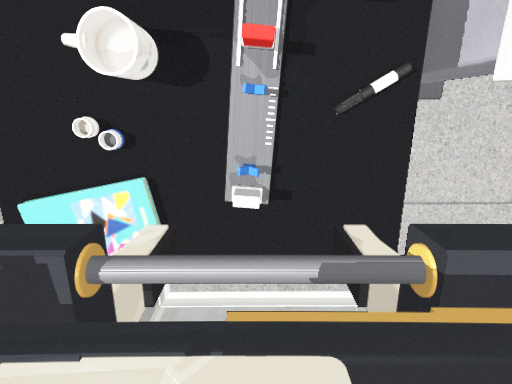

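The wrist view shows the gauge clearly: red jaw at (258,35), blue saddles at (255,89) and (248,171), anvil at (247,197). Next I'll move over the V-rest, then towards the stand.

Call:
apply_moves(motion=[[[0.038,0.002,0,0,0,0],[0.076,0.004,0,0,0,0],[0.114,0.006,0,0,0,0],[0.152,0.008,0,0,0,0],[0.19,0.01,0,0,0,0]]])

```text
time: 3.25
tcp_pos: [541.9, 79.6, 398.5]
eef_rot: [0.708, -0.706, -0.0, -0.0]
ft_force: [1.1, -0.8, -0.1]
grip_width: 87.4
grip_force: 0.0
```

Call:
apply_moves(motion=[[[0.038,0,0,0,0,0],[0.076,0,0,0,0,0],[0.114,0,0,0,0,0],[0.152,0,0,0,0,0],[0.18,0,0,0,0,0]]])

```text
time: 3.67
tcp_pos: [542.0, -101.1, 398.7]
eef_rot: [0.707, -0.707, 0.0, -0.0]
ft_force: [0.6, 0.9, 0.1]
grip_width: 87.5
grip_force: 0.0
```

```bash
python3 b.py v1 v_rest cradle saddle_upper stop; cat > c.py <<'E'
from h import *
import sys
np.set_printoptions(precision=1,suppress=True)
def load(n): return dict(np.load(n+'.npz'))
def blobs(d,lo,hi,amin=20):
    hsv=cv2.cvtColor(d['frame'],cv2.COLOR_RGB2HSV);m=cv2.inRange(hsv,lo,hi);n,l,st,c=cv2.connectedComponentsWithStats(m)
    P=cloud(d)
    for i in range(1,n):
        if st[i,4]>=amin and c[i][1]<230:
            q=P[l==i];q=q[q[:,2]>-20];print(c[i],st[i].tolist(),'mean',q.mean(0),'lo',np.percentile(q,3,axis=0),'hi',np.percentile(q,97,axis=0))
for n in sys.argv[1:]:
    d=load(n);print(n,'blue');blobs(d,(100,130,60),(125,255,255))
    print('red');blobs(d,(0,150,80),(6,255,255))
E
python3 c.py g1 v1
```

```text
3.6667 [ 542.  -101.1  398.7] [0.6 0.9 0.1]
v_rest 0.87 [254.8 113.4] [ 543.1 -163.2   55.3]
cradle 0.61 [254.9 153.7] [ 542.9 -100.9   52. ]
saddle_upper 0.94 [250.  101.7] [ 550.1 -180.1   73. ]
stop 0.92 [255.8 152.1] [ 541.5 -103.2   49.8]
g1 blue
[254.   88.7] [243, 83, 24, 12, 216] mean [556.9 170.   41.2] lo [540.2 163.3  31.2] hi [573.  176.4  48. ]
[120.5 135.6] [114, 129, 11, 17, 37] mean [786.6 243.9   6. ] lo [783.6 233.    0.8] hi [794.3 258.3  10.2]
[248.5 169.9] [238, 164, 22, 13, 199] mean [566.8 296.7  44.4] lo [551.2 291.1  21.3] hi [582.4 305.6  48.4]
[115.9 226.4] [108, 220, 21, 16, 182] mean [808.2 404.6  22.4] lo [790.8 394.9  17.9] hi [824.1 418.2  21.1]
red
[257.7  34.7] [242, 23, 33, 24, 663] mean [551.3 102.5  76.2] lo [531.   91.3  39.4] hi [571.2 110.   82. ]
v1 blue
[31.3 65.2] [16, 0, 33, 148, 727] mean [ 845.4 -223.1   86.1] lo [ 844.6 -298.6   79.1] hi [ 849.1 -120.1   90.5]
[251.2  90.3] [238, 75, 28, 31, 530] mean [ 547.6 -193.6  125.7] lo [ 531.4 -211.9  108.9] hi [ 561.9 -178.   134.3]
[254.6 134.9] [244, 123, 23, 25, 344] mean [ 543.3 -131.5   60.8] lo [ 527.6 -148.3   46.4] hi [ 557.9 -116.1   70.7]
red
[438.   42.3] [417, 30, 43, 27, 871] mean [ 541.9 -175.7  533.4] lo [ 541.9 -175.7  533.4] hi [ 541.9 -175.7  533.4]
```

View pics/v1.png

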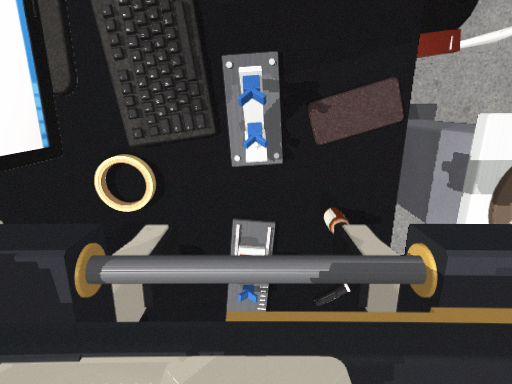

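The wrist view shows the V-rest: upper saddle at (251,90), lower saddle at (254,135), stop near (256,152), with the phone to its right. The gauge axis direction comes out at about (0.078, 0.997). Now on to the stand.

Call:
apply_moves(motion=[[[0.036,0.018,0,0,0,0],[0.072,0.036,0,0,0,0],[0.108,0.054,0,0,0,0],[0.144,0.072,0,0,0,0],[0.18,0.09,0,0,0,0]]])

```text
time: 4.33
tcp_pos: [452.4, -279.3, 398.8]
eef_rot: [0.708, -0.706, 0.0, -0.0]
ft_force: [0.5, -0.6, -0.7]
grip_width: 87.2
grip_force: 0.0
```

```bash
python3 b.py s1 rod stand_mouth; python3 - <<'E'
from h import *
np.set_printoptions(precision=1,suppress=True)
d=dict(np.load('v1.npz'));P=cloud(d)
hsv=cv2.cvtColor(d['frame'],cv2.COLOR_RGB2HSV);m=cv2.inRange(hsv,(100,130,60),(125,255,255))>0
h=np.array([.069,-.998,0]);u=(h+[0,0,1])*.7071;n=(-h+[0,0,1])*.7071;x=np.cross(n,u)
for nm,(r0,r1,c0,c1) in dict(up=(75,107,238,267),lo=(122,149,243,268)).items():
    q=P[r0:r1,c0:c1][m[r0:r1,c0:c1]];q=q[q[:,2]>20]
    for k,a in (('u',u),('n',n),('x',x)): print(nm,k,np.percentile(q@a,[2,10,25,50,75,90,98]))
s=P[149:158,245:268].reshape(-1,3);s=s[s[:,2]>20];print('stop-ish',s.mean(0), np.percentile(s@u,[5,50,95]),np.percentile(s@n,[5,50,95]))
print('saddle/stop axis tri; h,u,n,x',u,n,x)
d=dict(np.load('s1.npz'));P=cloud(d)
sel=(P[:,:,2]>135)&(P[:,:,2]<200)&(np.hypot(P[:,:,0]-450,P[:,:,1]+372)<60)
q=P[sel];print(len(q));
for a,b in((125,145),(145,165),(165,182),(182,195)):
    w=q[(q[:,2]>a)&(q[:,2]<b)]
    if len(w):print(a,b,len(w),w.mean(0),w.min(0),w.max(0))
E
```

```text
4.3333 [ 452.4 -279.3  398.8] [ 0.5 -0.6 -0.7]
rod 0.78 [258.9  91.9] [ 448.9 -367.6  180.8]
rod 0.64 [195.1  82. ] [ 526.5 -380.3  140. ]
stand_mouth 0.6 [258.2  85.9] [ 449.7 -373.5  187. ]
up u [241.2 243.9 248.6 252.7 253.3 253.8 254.3]
up n [-99.5 -94.6 -85.  -73.  -65.6 -62.1 -60.5]
up x [517.5 522.3 526.1 533.  540.2 544.  549. ]
lo u [151.9 155.1 159.8 162.9 163.7 164.2 164.9]
lo n [-98.4 -94.4 -86.6 -75.  -66.8 -62.8 -61.3]
lo x [518.  522.7 526.4 533.2 539.8 543.6 548.9]
stop-ish [ 541.1 -101.9   51. ] [133.2 134.4 135.7] [-70.3 -62.3 -54.3]
saddle/stop axis tri; h,u,n,x [ 0.  -0.7  0.7] [-0.   0.7  0.7] [1.  0.1 0. ]
245
125 145 7 [ 449.8 -368.4  140.2] [ 444.6 -370.3  136.6] [ 455.8 -367.8  144.4]
145 165 4 [ 449.4 -369.   156.4] [ 443.8 -369.6  150.3] [ 454.4 -368.3  160. ]
165 182 13 [ 450.6 -370.2  179.7] [ 441.1 -381.9  169.8] [ 457.6 -367.5  181.6]
182 195 221 [ 449.4 -376.4  187.4] [ 441.3 -384.5  185.5] [ 457.5 -368.2  189.6]
```

View pics/s1.png

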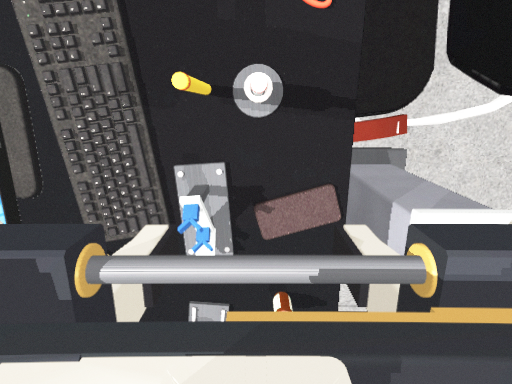

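The wrist view shows the aluminium rod top in the tube at (258,86), which is world (449.5,−376.5,187). The yellow rod stands at (180,80), close by on the +x side, so I'll open the fingers only about 40 mm.

```bash
python3 - <<'E'
from h import *
d=dict(np.load('s1.npz'));P=cloud(d)
hsv=cv2.cvtColor(d['frame'],cv2.COLOR_RGB2HSV);m=(cv2.inRange(hsv,(20,150,80),(35,255,255))>0);m[120:]=0
q=P[m];q=q[q[:,2]>5];print('yellow',q.min(0).round(),q.max(0).round(),q[q[:,2]>170].mean(0).round())
G=pose([449.5,-376.8],162,-90,45)
def back(k):
    T=grasp(G);T[:3,3]-=k*T[:3,2];return T
plan(back(110),back(0))
E
```

```text
yellow [ 452. -388.    5.] [ 545. -354.  533.] [ 526. -377.  203.]
rows>=4 [0.007, 0.001, 0.077, 0.0, 0.393, -0.001] -> [451.0, -288.0, 321.0]
rows>=4 [-0.023, 0.001, 0.074, 0.0, 0.393, -0.001] -> [450.0, -295.0, 244.0]
rows>=3 [-0.0, 0.0, 0.11, -0.0, -0.0, 0.0] -> [450.0, -373.0, 166.0]
```

Call:
apply_moves(motion=[[[0.002,0,0.019,0,0.1,0],[0.004,0,0.038,0,0.2,0],[0.006,0,0.058,0,0.3,0],[0.007,0.001,0.077,0,0.393,0]]], fingers=0.05)

```text
time: 4.82
tcp_pos: [453.4, -284.5, 321.2]
eef_rot: [0.694, -0.692, 0.141, 0.138]
ft_force: [-0.2, -1.0, -0.3]
grip_width: 66.5
grip_force: 0.0
```

Call:
apply_moves(motion=[[[-0.006,0,0.019,0,0.1,0],[-0.012,0,0.038,0,0.2,0],[-0.018,0,0.056,0,0.3,0],[-0.023,0.001,0.074,0,0.393,0],[-0.023,0.001,0.074,0,0.393,0]]])

```text
time: 5.23
tcp_pos: [449.0, -291.4, 239.5]
eef_rot: [0.655, -0.65, 0.271, 0.275]
ft_force: [-1.5, -0.5, -0.2]
grip_width: 41.9
grip_force: 0.0
```

```bash
python3 b.py s2 rod stand_mouth; python3 - <<'E'
from h import *
np.set_printoptions(precision=1,suppress=True)
print(state()['grip_width'],state()['q'],tool()[:3,2])
d=dict(np.load('s2.npz'));P=cloud(d)
print(proj(d,[[449.5,-376.8,187],[449.5,-376.8,150],[449.5,-376.8,121]]))
sel=(P[:,:,2]>125)&(P[:,:,2]<195)&(np.hypot(P[:,:,0]-450,P[:,:,1]+372)<30)
q=P[sel]
for a,b in((125,145),(145,165),(165,182),(182,195)):
    w=q[(q[:,2]>a)&(q[:,2]<b)]
    if len(w):print(a,b,len(w),w.mean(0),w.min(0),w.max(0))
G=pose([449.5,-376.8],162,-90,45);plan(grasp(G))
E
```

```text
5.2333 [ 449.  -291.4  239.5] [-1.5 -0.5 -0.2]
rod 0.96 [176.6 223.1] [ 529.1 -373.3   99.7]
rod 0.83 [253.3 222.5] [ 450.5 -366.8  117.9]
stand_mouth 0.88 [253.7 212.4] [ 450.2 -367.2  139.6]
42.12006766234748 [ 0.1  0.1 -0.9  1.  -1.  -0.9] [ 0.  -0.7 -0.7]
[[254.8 175.1]
 [254.6 197.6]
 [254.4 211.7]]
125 145 176 [ 449.5 -369.3  135.2] [ 440.9 -374.7  125.6] [ 458.2 -366.3  144.9]
145 165 206 [ 449.5 -369.5  155.1] [ 441.  -374.4  145.1] [ 458.  -367.1  165. ]
165 182 219 [ 449.1 -369.5  174.1] [ 440.3 -378.1  165. ] [ 458.1 -366.9  181.7]
182 195 403 [ 449.5 -374.7  187.2] [ 440.7 -384.4  182. ] [ 458.  -367.2  189.5]
rows>=3 [0.001, 0.003, 0.112, -0.001, 0.001, 0.001] -> [450.0, -373.0, 166.0]
```

View pics/s2.png

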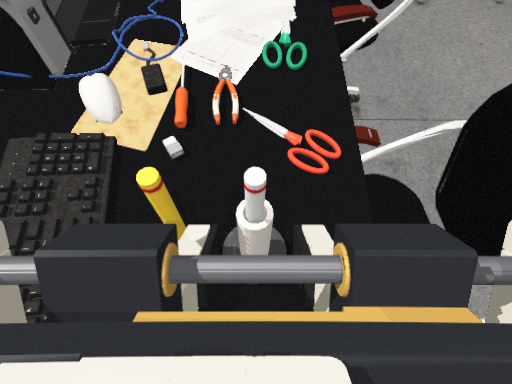

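The wrist view has the aluminium rod with its red ring at (255,180), midway between the fingers. The yellow rod at (150,180) is clear of them. Going in.

Call:
apply_moves(motion=[[[0,0,0.038,0,0,0],[0,0.001,0.076,0,0,0],[0.001,0.001,0.112,0,0,0],[0.001,0.001,0.112,0,0,0]]])

```text
time: 5.72
tcp_pos: [448.2, -378.4, 164.4]
eef_rot: [-0.651, 0.655, -0.269, -0.272]
ft_force: [-1.1, -1.2, -0.9]
grip_width: 41.8
grip_force: 0.0
```

Call:
apply_moves(motion=[[[0,0,0,0,0,0],[0,0,0,0,0,0],[0,0,0,0,0,0],[0,0,0,0,0,0],[0,0,0,0,0,0]]], fingers=1, newtons=40)

```text
time: 6.13
tcp_pos: [451.2, -372.7, 167.5]
eef_rot: [0.653, -0.653, 0.272, 0.27]
ft_force: [-0.9, -0.8, 3.3]
grip_width: 17.1
grip_force: 40.0
```

```bash
python3 - <<'E'
from h import *
T=tool();print(T[:3,3],T[:3,:3].round(3),state()['grip_width'],state()['grip_force'],state()['ft_force'])
A=T.copy();A[2,3]+=160
# cradle
u=np.array([.0488,-.7057,.7071]);n=np.array([-.0488,.7057,.7071]);O=np.array([541.7,-101.9,52.0])
s=6+0; g=T[:3,3]+6*T[:3,2]; k=g[2]-6; print('grip along rod',k)
V=O+(k+5)*u; 
C=grasp(pose(V,V[2],-86,0)); H=C.copy();H[:3,3]+=70*n+15*u
plan(A,H,C)
E
```

```text
[ 451.22498419 -372.70599665  167.49053686] [[-0.001 -1.     0.003]
 [-0.706 -0.001 -0.708]
 [ 0.708 -0.002 -0.706]] 17.060024924285695 39.95712339878082 [-0.93198749 -0.84706933  3.31018934]
grip along rod 157.25499080229392
rows>=4 [0.113, -0.0, -0.113, -0.0, -0.0, 0.0] -> [451.0, -373.0, 327.0]
rows>=4 [-0.102, -0.048, -0.036, 0.012, -0.393, -0.033] -> [499.0, -275.0, 280.0]
rows>=4 [-0.107, -0.052, 0.007, 0.012, -0.393, -0.033] -> [547.0, -178.0, 233.0]
rows>=2 [0.039, 0.0, 0.06, 0.0, -0.0, -0.0] -> [550.0, -216.0, 173.0]
```

Call:
apply_moves(motion=[[[0.028,0,-0.028,0,0,0],[0.056,0,-0.056,0,0,0],[0.085,0,-0.085,0,0,0],[0.113,0,-0.113,0,0,0]]])

```text
time: 6.47
tcp_pos: [449.9, -371.7, 327.2]
eef_rot: [0.654, -0.653, 0.27, 0.27]
ft_force: [1.6, -0.3, -1.1]
grip_width: 17.0
grip_force: 39.9
```

Call:
apply_moves(motion=[[[-0.02,-0.01,-0.007,0.002,-0.08,-0.007],[-0.041,-0.019,-0.014,0.005,-0.16,-0.013],[-0.061,-0.029,-0.022,0.007,-0.24,-0.02],[-0.082,-0.038,-0.029,0.01,-0.32,-0.026],[-0.102,-0.048,-0.036,0.012,-0.393,-0.033]]])

```text
time: 6.88
tcp_pos: [498.9, -272.9, 279.2]
eef_rot: [0.707, -0.681, 0.136, 0.136]
ft_force: [1.0, -0.1, -1.2]
grip_width: 17.2
grip_force: 39.9
```

Call:
apply_moves(motion=[[[-0.021,-0.01,0.001,0.002,-0.08,-0.007],[-0.043,-0.021,0.003,0.005,-0.16,-0.013],[-0.064,-0.031,0.004,0.007,-0.24,-0.02],[-0.086,-0.042,0.005,0.01,-0.32,-0.026],[-0.107,-0.052,0.007,0.012,-0.393,-0.033]]])

```text
time: 7.3
tcp_pos: [547.7, -175.0, 231.6]
eef_rot: [0.732, -0.682, -0.002, -0.002]
ft_force: [0.4, -1.3, -1.6]
grip_width: 17.3
grip_force: 39.9
```

Call:
apply_moves(motion=[[[0,0,0,0,0,0],[0,0,0,0,0,0]]])

```text
time: 7.47
tcp_pos: [546.7, -177.3, 230.8]
eef_rot: [0.731, -0.682, -0.001, 0.001]
ft_force: [1.2, -0.8, -0.5]
grip_width: 17.4
grip_force: 39.9
```

```bash
python3 b.py v2; python3 - <<'E'
from h import *
T=tool();print(T[:3,3],T[:3,:3].round(3),state()['grip_width'],state()['grip_force'],state()['ft_force'])
for n in['scene','top']:
    d=shot(n);cv2.imwrite(f'pics/{n}2.png',d['frame'][:,:,::-1])
import cv2
a=cv2.imread('pics/scene2.png')[170:280,220:330];b=cv2.imread('pics/top2.png')[160:240,240:360]
c=np.zeros((600,800,3),np.uint8);c[:340,:340]=cv2.resize(a,(340,340),interpolation=2);c[340:,:340]=cv2.resize(b,(340,260),interpolation=2)
w=cv2.imread('pics/v2.png');c[:345,340:]=cv2.resize(w,(460,345));cv2.imwrite('pics/m2.png',c)
E
```

```text
7.4667 [ 546.7 -177.3  230.8] [ 1.2 -0.8 -0.5]
[ 546.25599019 -177.81569842  231.21978207] [[ 0.069 -0.998 -0.004]
 [-0.998 -0.069 -0.001]
 [ 0.001  0.004 -1.   ]] 17.05482200559621 39.945825934410095 [-0.22707779  0.39657786 -0.75611094]
```

View pics/m2.png

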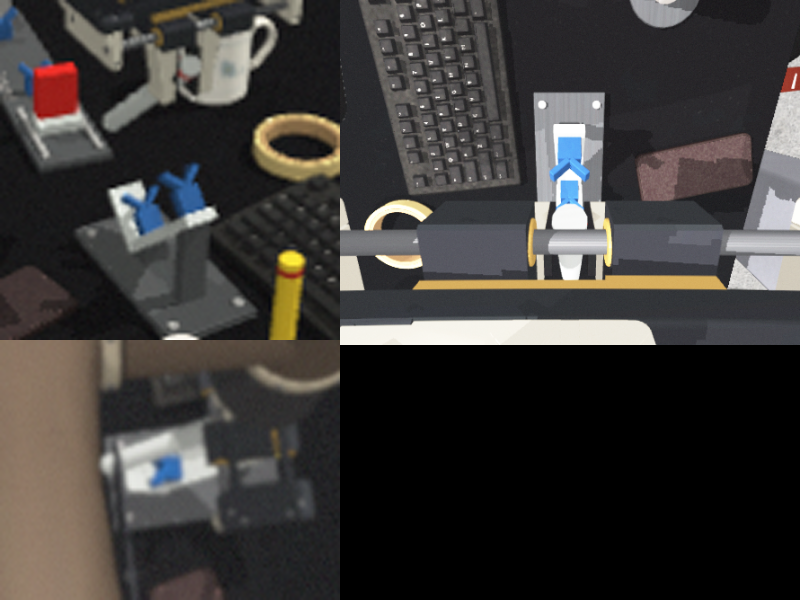

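In the wrist view the held rod's end, at crop (570,215), lines up with the V saddles at (569,170). In the scene view it slopes down towards the stop.

```bash
python3 - <<'E'
from h import *
np.set_printoptions(precision=1,suppress=True)
u=np.array([.0488,-.7057,.7071]);n=np.array([-.0488,.7057,.7071]);x=np.cross(n,u);O=np.array([541.7,-101.9,52.0])
d=dict(np.load('v2.npz'));P=cloud(d)
cr=P.reshape(-1,3)-O;L=np.c_[cr@x,cr@n,cr@u].reshape(P.shape)
T=tool();g=T[:3,3]+6*T[:3,2]-O;print('grip x n u',g@x,g@n,g@u)
r=(abs(L[:,:,0])<14)&(P[:,:,2]>200)&(L[:,:,2]>150)&(L[:,:,2]<220)
hsv=cv2.cvtColor(d['frame'],cv2.COLOR_RGB2HSV);r&=hsv[:,:,1]<60;r[240:]=0
q=L[r];print(len(q),np.percentile(q,[3,50,97],axis=0))
m=cv2.inRange(hsv,(100,130,60),(125,255,255))>0;m[:120]=0
for a,b in((10,40),(95,130)):
    q=L[m&(L[:,:,2]>a)&(L[:,:,2]<b)];print('saddle',len(q),np.percentile(q,[2,50,98],axis=0))
plan(*[grasp(pose(v,v[2],-86,0)) for v in (O+12*n+162*u,O+162*u)])
E
```

```text
grip x n u -1.135733115894064 68.75612164708039 176.70797456307048
658 [[-13.3  50.8 171.6]
 [  0.2  63.3 198.8]
 [ 13.2  68.6 200.9]]
saddle 497 [[-10.6 -38.7  22.8]
 [ -0.6 -23.2  27.9]
 [  9.3  -7.   29.5]]
saddle 1230 [[-16.2 -38.1 106.6]
 [ -0.5 -15.8 117.7]
 [ 14.7   0.7 119.1]]
rows>=2 [0.03, -0.001, 0.051, 0.003, -0.001, -0.001] -> [549.0, -208.0, 181.0]
rows>=1 [0.008, 0.0, 0.008, -0.0, -0.0, -0.0] -> [550.0, -216.0, 173.0]
```

Call:
apply_moves(motion=[[[0.01,0,0.017,0,0,0],[0.02,-0.001,0.034,0,0,0],[0.03,-0.001,0.051,0,0,0],[0.03,-0.001,0.051,0,0,0],[0.03,-0.001,0.051,0,0,0]]])

```text
time: 8.03
tcp_pos: [548.2, -208.4, 179.9]
eef_rot: [0.73, -0.683, -0.002, 0.002]
ft_force: [0.4, 0.8, -0.7]
grip_width: 17.5
grip_force: 39.9
```

Call:
apply_moves(motion=[[[0.003,0,0.003,0,0,0],[0.005,0,0.005,0,0,0],[0.007,0,0.007,0,0,0],[0.007,0,0.007,0,0,0]]])

```text
time: 8.37
tcp_pos: [549.7, -215.2, 173.4]
eef_rot: [0.731, -0.683, -0.001, 0.001]
ft_force: [-0.0, 0.2, -1.7]
grip_width: 16.6
grip_force: 39.9
```

```bash
cat > l.py <<'E'
from h import *
np.set_printoptions(precision=1,suppress=True)
u=np.array([.0488,-.7057,.7071]);n=np.array([-.0488,.7057,.7071]);x=np.cross(n,u);O=np.array([541.7,-101.9,52.0])
d=shot('wrist');P=cloud(d);s=state()
cr=P.reshape(-1,3)-O;L=np.c_[cr@x,cr@n,cr@u].reshape(P.shape)
T=tool();g=T[:3,3]+6*T[:3,2]-O;print(s['time'],s['ft_force'],'grip x n u',g@x,g@n,g@u,s['grip_width'])
r=(abs(L[:,:,0])<14)&(L[:,:,1]>-14)&(L[:,:,2]>0)&(L[:,:,2]<210)
hsv=cv2.cvtColor(d['frame'],cv2.COLOR_RGB2HSV);r&=hsv[:,:,1]<70
for a in range(0,210,15):
    q=L[r&(L[:,:,2]>=a)&(L[:,:,2]<a+15)]
    if len(q)>8:print(a,len(q),'x',np.percentile(q[:,0],[5,50,95]),'n',np.percentile(q[:,1],[5,50,95]))
q=L[r];print('u',np.percentile(q[:,2],[1,99]))
E
python3 l.py
```

```text
8.4167 [ 0.2  0.2 -1.2] grip x n u 0.0977668273527519 1.3159924456240006 161.9239893300938 17.066514014376413
15 17 x [-10.4   9.3  12.4] n [-6.7  0.6  8.5]
30 24 x [-9.2 -0.7  6.8] n [ 6.1  9.4 11. ]
45 50 x [-8.7 -1.   6.6] n [ 6.3 10.9 11.9]
60 61 x [-8.4 -1.4  5.7] n [ 6.4 10.9 12. ]
75 71 x [-8.2 -0.6  6.7] n [ 7.  10.8 12. ]
90 84 x [-8.2 -1.2  6.4] n [ 6.9 11.1 12.1]
105 104 x [-8.2 -0.8  6.8] n [ 6.6 11.1 12.2]
120 118 x [-7.  -0.5  6. ] n [ 8.6 11.5 12.3]
135 83 x [-5.  -0.4  4.1] n [10.4 12.  12.4]
150 77 x [-13.2   8.5  12.9] n [-13.7 -11.9  -9.6]
165 634 x [-13.4   8.4  13.2] n [-9.3  2.2 27.3]
180 1437 x [-12.3   0.1  12.2] n [-2.6  5.3 27.3]
195 250 x [-12.5 -12.2  12.4] n [24.3 28.6 32.6]
u [ 35.7 207.7]
```

Call:
apply_moves(motion=[[[0.0004,0,0.0004,0,0,0],[0.0008,0,0.0008,0,0,0],[0.001,0,0.001,0,0,0],[0.001,0,0.001,0,0,0]]])

```text
time: 8.75
tcp_pos: [549.7, -216.1, 172.2]
eef_rot: [0.731, -0.683, -0.001, 0.001]
ft_force: [0.2, -0.6, -1.1]
grip_width: 17.4
grip_force: 39.9
```

Call:
apply_moves(motion=[[[0.0003,0,0.0003,0,0,0],[0.0005,0,0.0005,0,0,0],[0.0005,0,0.0005,0,0,0]]])

```text
time: 9.0
tcp_pos: [549.8, -216.6, 171.7]
eef_rot: [0.731, -0.683, -0.001, 0.001]
ft_force: [-0.3, 0.1, -0.4]
grip_width: 17.4
grip_force: 39.9
```

```bash
python3 l.py
```

```text
9.05 [ 0.1  0.4 -0.8] grip x n u 0.1061992775531512 -0.9778298688035764 161.7429347728423 17.110671496388736
15 13 x [-11.5   5.4   9.5] n [-5.6  3.9  6.2]
30 19 x [-9.3 -5.8  6.2] n [4.3 7.5 9.1]
45 46 x [-8.6 -1.1  6.4] n [ 4.9  8.6 10. ]
60 63 x [-8.6 -1.4  6.1] n [ 4.6  9.  10. ]
75 71 x [-7.9 -0.6  6.7] n [ 4.7  9.1 10. ]
90 85 x [-8.1 -0.6  6.8] n [ 5.   8.9 10.1]
105 112 x [-8.1 -0.5  6.8] n [ 4.7  9.1 10.1]
120 117 x [-7.2 -0.5  6. ] n [ 6.2  9.3 10.1]
135 85 x [-5.4 -0.4  4.5] n [ 8.1  9.9 10.3]
150 41 x [-12.   -8.8  11.7] n [-13.9 -12.9 -11.7]
165 648 x [-13.3  -8.6  13.2] n [-11.    0.7  25.1]
180 1417 x [-12.4   0.1  12.3] n [-5.   2.9 25.2]
195 254 x [-12.4  12.1  12.4] n [21.9 26.4 30.5]
u [ 41.5 207.6]
```

Call:
apply_moves(motion=[[[0.0004,0,0.0004,0,0,0],[0.0007,0,0.0007,0,0,0],[0.0007,0,0.0007,0,0,0]]])

```text
time: 9.3
tcp_pos: [549.9, -217.3, 171.0]
eef_rot: [0.73, -0.683, -0.001, 0.001]
ft_force: [0.0, 1.3, -0.1]
grip_width: 17.4
grip_force: 39.9
```

Call:
apply_moves(motion=[[[0.0003,0,0.0003,0,0,0],[0.0005,0,0.0005,0,0,0],[0.0005,0,0.0005,0,0,0]]])

```text
time: 9.55
tcp_pos: [549.9, -217.7, 170.6]
eef_rot: [0.731, -0.683, -0.001, 0.001]
ft_force: [-1.4, 2.9, 1.5]
grip_width: 17.0
grip_force: 39.9
```

Call:
apply_moves(motion=[[[0.0002,0,0.0002,0,0,0],[0.0004,0,0.0004,0,0,0],[0.0004,0,0.0004,0,0,0]]])

```text
time: 9.8
tcp_pos: [549.9, -218.1, 170.3]
eef_rot: [0.731, -0.683, -0.001, 0.001]
ft_force: [-0.6, 4.4, 4.3]
grip_width: 16.9
grip_force: 39.9
```

```bash
python3 l.py
```

```text
9.85 [-0.   3.6  4. ] grip x n u 0.18625813460917054 -2.9324246511023486 161.7887110475122 17.250532418533897
15 11 x [-1.1 10.4 13.3] n [-8.6 -3.8  4.4]
45 20 x [-8.9 -5.8  6.7] n [4.  7.7 9.1]
60 66 x [-8.5 -0.9  6.9] n [4.4 8.6 9.8]
75 78 x [-8.  -0.5  6.2] n [4.9 8.6 9.5]
90 98 x [-8.1 -0.5  6.9] n [4.2 8.2 9.5]
105 114 x [-8.1 -1.1  7.2] n [3.4 8.  9.2]
120 142 x [-7.5 -0.4  6.4] n [4.6 7.9 8.9]
135 108 x [-5.5 -0.4  5. ] n [6.5 8.3 8.8]
165 613 x [-13.3  -8.6  13.1] n [-12.6  -0.9  23.3]
180 1452 x [-12.3   0.2  12.3] n [-7.2  1.  22.9]
195 248 x [-12.4  12.2  12.5] n [19.8 24.4 28.4]
u [ 55.  207.6]
```

Call:
apply_moves(motion=[[[0,0,0,0,0,0],[0,0,0,0,0,0],[0,0,0,0,0,0],[0,0,0,0,0,0],[0,0,0,0,0,0]]], fingers=0)

```text
time: 10.27
tcp_pos: [549.7, -218.4, 169.9]
eef_rot: [0.73, -0.683, -0.001, 0.001]
ft_force: [-0.2, 0.3, -1.1]
grip_width: 42.1
grip_force: 0.0
```

Call:
apply_moves(motion=[[[0,0,-0.03,0,0,0],[0,0,-0.07,0,0,0],[0,0,-0.11,0,0,0],[0,0,-0.11,0,0,0]]])

```text
time: 10.6
tcp_pos: [553.4, -219.7, 288.9]
eef_rot: [0.731, -0.683, 0.005, -0.002]
ft_force: [1.3, -0.4, 2.0]
grip_width: 43.8
grip_force: 0.0
```

```bash
python3 l.py; python3 - <<'E'
from h import *
from l import O,u,n
import io
M=O+90*u-0.5*n   # rod middle, grasp at about u=67 centre between saddles -> use 70
g=O+70*u-1*n
G=grasp(pose(g,g[2],-86,45))
def back(k):
    T=G.copy();T[:3,3]-=k*T[:3,2];return T
plan(back(110),back(0))
E
```

```text
10.65 [-0.3  0.9 -0.8] grip x n u 2.4976992268476454 77.48973121373676 243.7643101470203 43.95309814682329
15 29 x [-11.9   1.9  13. ] n [-6.4  5.2  9.4]
30 52 x [-7.8  0.1  7.4] n [4.3 8.4 9.6]
45 57 x [-7.6 -0.4  7.9] n [3.4 8.7 9.7]
60 68 x [-8.3 -0.3  7.7] n [4.  8.2 9.6]
75 74 x [-8.  -0.2  7.4] n [4.  8.5 9.6]
90 80 x [-7.8 -0.2  7.3] n [4.5 8.4 9.6]
105 105 x [-8.4 -0.   8.2] n [-1.6  8.1  9.7]
120 108 x [-7.9  0.1  7.6] n [3.6 8.4 9.8]
135 138 x [-8.2 -0.7  6.9] n [3.2 8.  9.6]
150 137 x [-8.1 -0.6  6.8] n [3.4 7.6 8.9]
165 375 x [-7.9 -0.4  7.1] n [-6.2  2.6  8.7]
180 15 x [-6.9  1.3  6.5] n [-5.4  1.1  7.7]
u [ 22.5 180.1]
10.7 [-0.5  0.1 -0.3] grip x n u 1.2126702728143384 75.88332207068382 241.27201561216646 43.608275722492714
15 29 x [-9.6  6.5 11.3] n [-8.5  4.1  8.1]
30 52 x [-7.7 -0.9  7. ] n [4.2 8.5 9.7]
45 58 x [-8.  -0.3  7.4] n [4.1 8.4 9.5]
60 68 x [-8.3 -0.7  7.2] n [4.4 8.5 9.6]
75 72 x [-7.8  0.4  7.5] n [3.5 8.3 9.5]
90 87 x [-8.  -0.6  7.8] n [3.4 8.4 9.7]
105 110 x [-8.7  0.   8.7] n [-3.8  7.8  9.7]
120 109 x [-8.1 -0.4  7.3] n [4.2 8.4 9.7]
135 137 x [-8.  -0.3  7.2] n [3.  7.9 9.5]
150 141 x [-8.1 -0.2  6.9] n [3.  7.5 8.9]
165 390 x [-7.8 -0.2  6.6] n [-6.2  2.6  8.8]
180 16 x [-6.9 -0.5  5.9] n [-2.5  0.8  8.2]
u [ 18.7 180.1]
rows>=4 [-0.074, 0.001, 0.05, -0.0, 0.393, -0.001] -> [545.0, -144.0, 233.0]
rows>=4 [-0.088, 0.001, 0.017, -0.0, 0.393, -0.001] -> [539.0, -70.0, 183.0]
rows>=3 [0.0, 0.0, 0.11, 0.0, -0.0, 0.0] -> [545.0, -148.0, 105.0]
```

The rod now rests on the stop: its top end is at u = 180 and the axis is on the cradle axis. Next is the side grasp at u ≈ 80.

Call:
apply_moves(motion=[[[-0.018,0,0.012,0,0.1,0],[-0.037,0,0.025,0,0.2,0],[-0.056,0,0.038,0,0.3,0],[-0.074,0.001,0.05,0,0.393,0]]])

```text
time: 11.03
tcp_pos: [543.5, -143.7, 229.0]
eef_rot: [0.717, -0.669, 0.143, 0.135]
ft_force: [0.4, -0.4, -1.1]
grip_width: 43.4
grip_force: 0.0
```

Call:
apply_moves(motion=[[[-0.02,0,0.004,0,0.1,0],[-0.04,0,0.008,0,0.2,0],[-0.06,0,0.012,0,0.3,0],[-0.08,0.001,0.017,0,0.393,0],[-0.08,0.001,0.017,0,0.393,0]]])

```text
time: 11.45
tcp_pos: [537.2, -75.0, 179.7]
eef_rot: [0.677, -0.626, 0.28, 0.267]
ft_force: [0.2, -0.3, 0.2]
grip_width: 43.7
grip_force: 0.0
```

```bash
python3 l.py; python3 - <<'E'
from h import *
O=np.array([541.7,-101.9,52.0]);u=np.array([.0488,-.7057,.7071]);n=np.array([-.0488,.7057,.7071])
g=O+80*u
d=shot('wrist');cv2.imwrite('pics/v3.png',d['frame'][:,:,::-1])
G=grasp(pose(g,g[2],-86,45));plan(G)
E
```

```text
11.5 [-0.5 -0.5 -1.1] grip x n u -2.6459991263457012 103.52083123621301 72.36978410815216 43.79182186677493
15 123 x [-8.4  0.2  8.1] n [3.  7.9 9.8]
30 328 x [-7.4 -0.1  7.7] n [3.9 8.  9.9]
45 349 x [-8.1 -0.5  7.2] n [3.1 8.2 9.9]
60 364 x [-7.9 -0.4  7.2] n [3.1 7.9 9.7]
75 371 x [-7.6 -0.3  7.2] n [3.4 7.9 9.6]
90 11896 x [-12.5  -0.1  12.5] n [164.6 190.4 199.7]
105 429 x [-8.  -0.1  7.6] n [3.1 7.9 9.7]
120 435 x [-7.7  0.   7.2] n [3.5 7.9 9.8]
135 1154 x [-7.3 -1.5  6.2] n [  4.5 243.9 243.9]
150 495 x [-8.  -0.4  7.1] n [3.4 8.  9.8]
165 295 x [-7.8 -0.3  7.1] n [3.8 8.  9.9]
u [ 31.9 174. ]
rows>=3 [0.006, -0.003, 0.104, 0.006, -0.002, 0.006] -> [545.0, -154.0, 113.0]
```

View pics/v3.png

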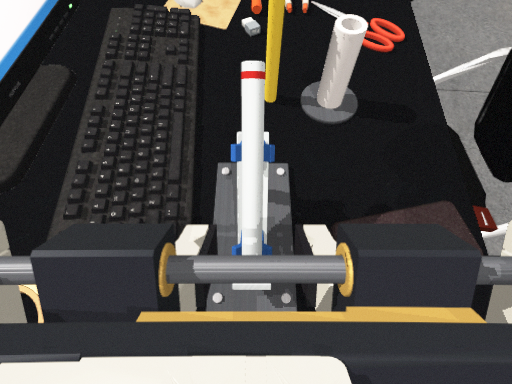

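The view shows the rod lying in both saddles of the V-rest, from (253,70) down to (252,285), midway between the fingers at (193..320). Going in along the normal.

Call:
apply_moves(motion=[[[0.002,-0.001,0.03,0,0,0],[0.004,-0.002,0.065,0.003,0,0.003],[0.006,-0.003,0.095,0.006,-0.002,0.006],[0.006,-0.003,0.103,0.006,-0.002,0.006],[0.006,-0.003,0.103,0.006,-0.002,0.006]]])

```text
time: 11.97
tcp_pos: [544.3, -157.3, 114.1]
eef_rot: [0.673, -0.633, 0.279, 0.26]
ft_force: [0.1, -0.6, -0.1]
grip_width: 43.5
grip_force: 0.0
```

Call:
apply_moves(motion=[[[0,0,0,0,0,0],[0,0,0,0,0,0],[0,0,0,0,0,0],[0,0,0,0,0,0],[0,0,0,0,0,0]]], fingers=1, newtons=40)

```text
time: 12.38
tcp_pos: [545.1, -154.0, 115.5]
eef_rot: [0.674, -0.632, 0.281, 0.259]
ft_force: [-6.6, 8.9, 6.9]
grip_width: 16.9
grip_force: 40.0
```

```bash
python3 - <<'E'
from h import *
np.set_printoptions(precision=1,suppress=True)
O=np.array([541.7,-101.9,52.0]);u=np.array([.0488,-.7057,.7071]);n=np.array([-.0488,.7057,.7071])
T=tool();g=T[:3,3]+6*T[:3,2]-O;print(state()['ft_force'],state()['grip_width'],'grip n u',g@n,g@u)
A=T.copy();A[:3,3]+=120*n
# gauge: centre c, dir e ; want grasp at gauge y = +10 (rod mid 0)
c=np.array([561.9,233.4]);e=np.array([.078,.997])
yaw=np.degrees(np.arctan2(-e[1],-e[0]));print('yaw',yaw)
p=c+e*(90-g@u+0)
B=grasp(pose(p,150,yaw,0));C=grasp(pose(p,60,yaw,0))
M=B.copy();M[:3,3]=[545,60,210]
plan(A,M,B,C)
E
```

```text
[-6.6  8.9  6.9] 16.939501594385458 grip n u 1.9867824027990595 81.85604771537228
yaw -94.47340645936121
rows>=3 [-0.0, -0.0, -0.12, 0.0, -0.0, 0.0] -> [539.0, -69.0, 200.0]
rows>=4 [-0.042, -0.007, -0.049, -0.031, -0.391, 0.068] -> [542.0, -5.0, 205.0]
rows>=4 [-0.058, -0.003, -0.029, -0.031, -0.391, 0.068] -> [545.0, 60.0, 210.0]
rows>=5 [-0.182, -0.003, 0.054, 0.0, -0.0, 0.0] -> [563.0, 242.0, 156.0]
rows>=3 [0.0, -0.0, 0.09, 0.0, -0.0, -0.0] -> [563.0, 242.0, 66.0]
```

Call:
apply_moves(motion=[[[0,0,-0.02,0,0,0],[0,0,-0.055,0,0,0],[0,0,-0.09,0,0,0],[0,0,-0.12,0,0,0]]])

```text
time: 12.72
tcp_pos: [539.9, -67.5, 201.4]
eef_rot: [0.675, -0.632, 0.28, 0.258]
ft_force: [1.4, 0.0, -0.4]
grip_width: 16.9
grip_force: 40.0
```

Call:
apply_moves(motion=[[[-0.008,-0.001,-0.01,-0.006,-0.08,0.014],[-0.017,-0.003,-0.02,-0.012,-0.16,0.028],[-0.025,-0.004,-0.03,-0.018,-0.24,0.042],[-0.034,-0.006,-0.04,-0.025,-0.32,0.056],[-0.042,-0.007,-0.049,-0.031,-0.391,0.068]]])

```text
time: 13.13
tcp_pos: [543.0, -2.8, 206.0]
eef_rot: [-0.691, 0.697, -0.142, -0.129]
ft_force: [0.6, -1.5, -0.9]
grip_width: 16.7
grip_force: 40.0
```

Call:
apply_moves(motion=[[[-0.012,-0.001,-0.006,-0.006,-0.08,0.014],[-0.024,-0.001,-0.012,-0.012,-0.16,0.028],[-0.036,-0.002,-0.018,-0.018,-0.24,0.042],[-0.048,-0.003,-0.024,-0.025,-0.32,0.056],[-0.058,-0.003,-0.029,-0.031,-0.391,0.068]]])

```text
time: 13.55
tcp_pos: [546.2, 61.8, 210.8]
eef_rot: [-0.679, 0.734, 0.001, 0.002]
ft_force: [-0.7, -0.8, -1.4]
grip_width: 16.8
grip_force: 40.0
```

Call:
apply_moves(motion=[[[-0.037,0,0,0,0,0],[-0.074,-0.001,0,0,0,0],[-0.111,-0.002,0.01,0,0,0],[-0.148,-0.003,0.03,0,0,0],[-0.182,-0.003,0.05,0,0,0]]])

```text
time: 13.97
tcp_pos: [563.3, 243.9, 160.6]
eef_rot: [-0.679, 0.734, 0.0, 0.002]
ft_force: [0.1, -0.3, -1.2]
grip_width: 17.0
grip_force: 40.0
```

Call:
apply_moves(motion=[[[0,0,0,0,0,0],[0,0,0,0,0,0]]])

```text
time: 14.13
tcp_pos: [561.9, 242.9, 158.2]
eef_rot: [-0.68, 0.733, 0.0, -0.001]
ft_force: [-0.2, -0.0, -0.6]
grip_width: 16.8
grip_force: 40.0
```

```bash
cat > k.py <<'E'
from h import *
import sys
np.set_printoptions(precision=1,suppress=True)
c=np.array([561.9,233.4,0]);e=np.array([.078,.997,0]);e/=np.linalg.norm(e);x=np.cross(e,[0,0,1.])
d=shot('wrist');P=cloud(d);s=state()
cr=P.reshape(-1,3)-c;L=np.c_[cr@x,cr@e,cr[:,2]].reshape(P.shape)
T=tool();g=T[:3,3]+6*T[:3,2]-c;print(s['time'],s['ft_force'],'grip x y z',g@x,g@e,g[2],s['grip_width'],'tool',T[:3,:3].T.round(3).tolist())
hsv=cv2.cvtColor(d['frame'],cv2.COLOR_RGB2HSV)
cv2.imwrite('pics/%s.png'%sys.argv[1],d['frame'][:,:,::-1])
zlo=float(sys.argv[2]);r=(abs(L[:,:,0])<13)&(L[:,:,2]>zlo)&(L[:,:,2]<zlo+25)&((hsv[:,:,1]<70));r[235:]=0
for a in range(-110,110,10):
    q=L[r&(L[:,:,1]>=a)&(L[:,:,1]<a+10)]
    if len(q)>8:print(a,len(q),'x',np.percentile(q[:,0],[5,50,95]),'z',np.percentile(q[:,2],[5,50,95]),'ymin',q[:,1].min())
m=cv2.inRange(hsv,(100,130,60),(125,255,255))>0;m[235:]=0
m&=(abs(L[:,:,0])<30)&(abs(L[:,:,1])<90)
for a,b in((-90,-40),(40,90)):
    q=L[m&(L[:,:,1]>a)&(L[:,:,1]<b)]
    if len(q)>8:print('saddle',len(q),np.percentile(q,[2,50,98],axis=0).tolist())
m=cv2.inRange(hsv,(0,150,80),(6,255,255))>0;m[235:]=0
q=L[m&(abs(L[:,:,0])<30)&(L[:,:,2]>30)&(L[:,:,1]<-85)]
if len(q):print('jaw',len(q),np.percentile(q,[2,50,98],axis=0).tolist())
E
python3 k.py g4 140
```

```text
14.1833 [-0.1 -0.8 -0.4] grip x y z -0.15927380456126664 8.624988779547301 153.3346043411511 16.75902398683978 tool [[-0.076, -0.997, 0.001], [-0.997, 0.076, 0.001], [-0.001, -0.001, -1.0]]
-90 757 x [-8.2 -0.7  7.2] z [156.3 160.8 162.6] ymin -86.81268555578202
-80 522 x [-7.9 -0.3  6.9] z [156.5 160.6 162.5] ymin -79.99008016682365
-70 991 x [-8.2 -0.7  7.1] z [155.9 160.4 162.1] ymin -69.9598460200571
-60 904 x [-8.3 -0.8  7.1] z [155.8 160.2 161.9] ymin -59.98315362158458
-50 849 x [-8.5 -0.4  7.2] z [155.6 159.9 161.8] ymin -49.99752961659713
-40 800 x [-8.3 -0.5  7. ] z [155.2 159.7 161.5] ymin -39.986859249941475
-30 735 x [-8.4 -0.5  7. ] z [155.2 159.5 161.2] ymin -29.99786150317313
-20 725 x [-8.7 -1.   7.1] z [154.8 159.3 161. ] ymin -19.998976079730692
-10 420 x [-11.3  -0.1  11.8] z [142.8 157.9 160.7] ymin -9.976975701271176
saddle 71 [[-17.96100599203779, -70.32852892210927, 43.378433678144276], [15.93833925618255, -64.31596222101321, 44.84940484107591], [16.97721136882358, -57.52139447777633, 46.07882650216211]]
jaw 1474 [[-20.95748226837347, -126.87002362128426, 31.238080482703044], [-0.8548465514241734, -125.67286277833438, 62.91160344782212], [19.51264488925786, -125.16044461176332, 80.73255879590089]]
```

View pics/g4.png

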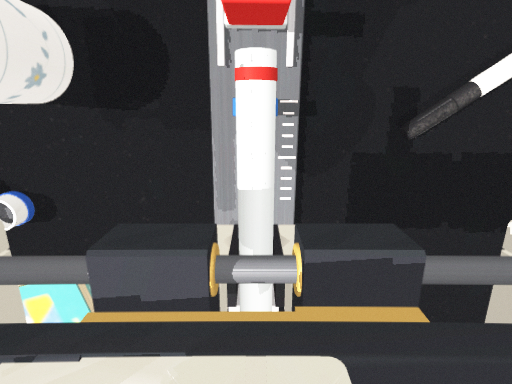

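The wrist view shows the held rod over the gauge, with its ringed end at (256,60), the jaw at (256,10) and the scale on the right. The rod is on the gauge axis; its ringed end is 1.3° high and I'll level that.

Call:
apply_moves(motion=[[[0.002,0,0.025,0,-0.008,0],[0.004,0,0.05,0,-0.016,0],[0.006,0,0.075,0,-0.023,0],[0.006,0,0.093,0,-0.023,0],[0.006,0,0.093,0,-0.023,0]]])

```text
time: 14.6
tcp_pos: [560.9, 232.8, 64.4]
eef_rot: [-0.678, 0.735, 0.008, 0.006]
ft_force: [-0.7, -0.8, -1.1]
grip_width: 16.7
grip_force: 40.0
```

Call:
apply_moves(motion=[[[0,0,0,0,0,0]]])

```text
time: 14.68
tcp_pos: [562.8, 234.2, 67.5]
eef_rot: [-0.679, 0.734, 0.008, 0.008]
ft_force: [0.3, -0.5, -0.7]
grip_width: 17.1
grip_force: 40.0
```

```bash
python3 k.py g5 40
```

```text
14.7333 [-0.1  0.3 -0.7] grip x y z 1.589581101089286 1.80576624939845 62.59134079729632 16.893242473681273 tool [[-0.078, -0.997, -0.024], [-0.997, 0.078, -0.002], [0.003, 0.024, -1.0]]
-100 83 x [-7.8  7.9  9.4] z [61.9 63.7 64.9] ymin -95.35356900829669
-90 66 x [-7.8  8.   9.1] z [62.4 63.9 64.8] ymin -89.94244122719499
-80 143 x [-7.8  7.9  9.3] z [62.1 63.9 64.9] ymin -79.70295316130434
-70 134 x [-7.6  8.  10.6] z [44.7 63.7 64.9] ymin -69.7933475282714
-60 119 x [-7.7  7.7  9.3] z [62.  63.8 64.9] ymin -59.951046730189724
-50 114 x [-7.9  7.9  9.3] z [62.1 63.7 64.9] ymin -49.96089726767651
-40 83 x [-7.6  8.   9.1] z [62.6 63.9 64.8] ymin -39.94758523143494
-30 93 x [-7.8  8.1  9.2] z [62.4 64.  64.9] ymin -29.905727346723804
-20 103 x [-12.7  -7.3   9.4] z [51.3 63.1 64.9] ymin -19.987123583937628
-10 103 x [-11.2  -8.4  12.8] z [45.2 52.6 57. ] ymin -9.656851494026915
saddle 847 [[-17.862403839508126, -70.75890374227707, 42.71780712806295], [-10.588955578327383, -64.30995627279727, 45.97919452417534], [17.019986200817073, -57.49213160553755, 48.25949804343688]]
jaw 379 [[-7.852849305540516, -88.4193071673201, 62.97323060440094], [0.9325221866520174, -86.79054416985892, 68.30080069897278], [9.362632712816357, -85.14576326423071, 70.39317143863344]]
```

Call:
apply_moves(motion=[[[0,0.001,0.005,0,0,0],[0,0.001,0.01,0,0,0],[0,0.001,0.013,0,0,0],[0,0.001,0.013,0,0,0]]])

```text
time: 15.07
tcp_pos: [561.8, 235.5, 53.9]
eef_rot: [-0.679, 0.734, 0.008, 0.009]
ft_force: [-0.2, 0.0, -1.0]
grip_width: 16.9
grip_force: 40.0
```

Call:
apply_moves(motion=[[[0,0,0.0007,0,0,0],[0,0,0.0014,0,0,0],[0,0,0.0014,0,0,0]]])

```text
time: 15.32
tcp_pos: [562.2, 235.6, 53.4]
eef_rot: [-0.679, 0.734, 0.008, 0.009]
ft_force: [-0.2, -1.1, 3.9]
grip_width: 17.1
grip_force: 40.0
```

```bash
python3 k.py g6 45
```

```text
15.3667 [-0.2 -0.8  4.9] grip x y z 0.11863618923962639 2.353481112348926 47.34101554627951 16.64744682742043 tool [[-0.078, -0.997, -0.024], [-0.997, 0.078, -0.001], [0.003, 0.023, -1.0]]
-100 453 x [-8.  -0.5  7.3] z [49.5 53.9 55.9] ymin -94.23857850149531
-90 551 x [-8.1 -0.2  7.3] z [49.7 54.1 55.9] ymin -89.9908334906903
-80 992 x [-8.  -0.4  7.3] z [49.6 54.  55.8] ymin -79.99305278518807
-70 935 x [-7.7 -0.2  7.3] z [49.6 54.  55.8] ymin -69.97796862352654
-60 878 x [-7.9 -0.2  7.4] z [49.5 54.  55.8] ymin -59.98458178856987
-50 799 x [-7.9 -0.2  7.5] z [49.8 54.  55.7] ymin -49.9973480820127
-40 766 x [-8.  -0.2  7.7] z [49.6 54.  55.7] ymin -39.99774619059324
-30 721 x [-7.8 -0.2  7.9] z [49.6 54.  55.8] ymin -29.982566211602663
-20 507 x [-8.1 -0.3  7.6] z [49.4 53.9 55.7] ymin -19.990442598720293
saddle 1135 [[-17.82742083237531, -70.4511708838927, 42.586228212096415], [-9.760204301340206, -64.15256053904521, 45.74524105434432], [17.00999458350155, -57.46451542777014, 48.092372351900515]]
jaw 240 [[-8.947937658804118, -87.0271528331088, 49.395785327022566], [-0.3604820748938834, -86.04164114424384, 54.433399012544456], [8.124387520170492, -85.06232583721555, 56.53754473207552]]
```

Call:
apply_moves(motion=[[[0,0,0,0,0,0],[0,0,0,0,0,0],[0,0,0,0,0,0],[0,0,0,0,0,0],[0,0,0,0,0,0]]], fingers=0)

```text
time: 15.78
tcp_pos: [561.8, 235.4, 52.5]
eef_rot: [-0.679, 0.734, 0.008, 0.008]
ft_force: [-0.4, 0.5, 0.4]
grip_width: 42.0
grip_force: 0.0
```

Call:
apply_moves(motion=[[[0,0,-0.02,0,0.005,0],[0,0,-0.05,0,0.01,0],[0,0,-0.085,0,0.015,0],[0,0,-0.12,0,0.023,0],[0,0,-0.12,0,0.023,0]]])

```text
time: 16.2
tcp_pos: [564.9, 234.4, 180.2]
eef_rot: [-0.679, 0.734, -0.001, 0.005]
ft_force: [1.2, 0.8, 0.9]
grip_width: 43.9
grip_force: 0.0
```

```bash
python3 k.py g7 45; python3 - <<'E'
from h import *
c=np.array([561.9,233.4,0]);e=np.array([.078,.997,0]);e/=np.linalg.norm(e)
a=c-172*e;plan(pose(a,170,-94.5),pose(a,70,-94.5))
E
```

```text
16.25 [ 0.   1.  -1.3] grip x y z 1.702393166434754 0.8057823360879257 170.97666229496787 43.37425250077504 tool [[-0.077, -0.997, -0.005], [-0.997, 0.077, -0.006], [0.007, 0.004, -1.0]]
-100 122 x [-7.6 -0.2  7.1] z [49.5 53.9 55.9] ymin -94.33528063293
-90 140 x [-7.9 -0.3  7.1] z [49.7 54.2 56.2] ymin -89.81451854602315
-80 271 x [-8.  -0.4  7.1] z [49.4 54.  55.8] ymin -79.65792430997458
-70 240 x [-7.3 -0.   7.2] z [49.8 54.1 55.9] ymin -69.36191841978014
-60 240 x [-7.5 -0.1  7.2] z [49.6 53.9 55.6] ymin -59.79091538782728
-50 236 x [-7.6 -0.2  7.1] z [49.5 53.9 55.8] ymin -49.910878635129
-40 234 x [-8.  -0.2  7.5] z [49.3 53.9 55.7] ymin -39.91583659821835
-30 219 x [-7.9  0.1  7.3] z [49.  53.9 55.7] ymin -29.87408623564421
-20 211 x [-7.5  0.1  7.6] z [49.6 53.8 55.9] ymin -19.9772427922385
-10 209 x [-7.8 -0.   7.7] z [49.7 53.7 55.6] ymin -9.937563094390809
0 200 x [-7.5 -0.1  7.2] z [49.7 53.9 55.7] ymin 0.004000069165320475
10 193 x [-7.9 -0.1  8.1] z [49.2 53.9 55.7] ymin 10.110250238556157
20 191 x [-7.6 -0.2  7.7] z [49.6 54.  55.9] ymin 20.030050744779768
30 180 x [-7.7 -0.2  7.3] z [50.  54.  55.8] ymin 30.09197602674756
40 68 x [-7.9  0.6  8.2] z [49.7 53.9 55.8] ymin 40.01234004439388
saddle 300 [[-17.805130170055172, -70.01275354121748, 42.87542828861878], [-10.120673545125218, -64.12765135810031, 45.86269240751503], [16.734828862709758, -57.50088204877836, 48.24718370893874]]
jaw 2428 [[-21.15486021754982, -140.17668000782777, 35.92883158389135], [-0.648040210275095, -129.21819742595386, 79.89807439472713], [19.82718032144096, -125.05642730126053, 81.90540971444909]]
rows>=5 [0.173, 0.002, 0.006, -0.006, 0.005, 0.001] -> [548.0, 62.0, 170.0]
rows>=3 [0.0, 0.0, 0.1, -0.0, -0.0, -0.0] -> [548.0, 62.0, 70.0]
```

View pics/g7.png

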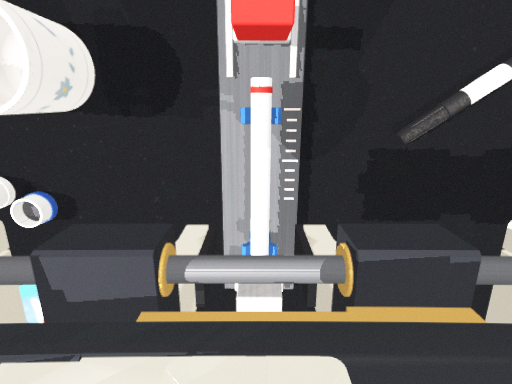

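The view shows the rod lying level in both gauge saddles, (260,115) and (260,250), with the jaw at (262,20). I'll close the fingers and go down behind the jaw.

Call:
apply_moves(motion=[[[0.035,0,0,0,0,0],[0.07,0.001,0,-0.002,0.002,0],[0.105,0.001,0.002,-0.004,0.004,0],[0.14,0.002,0.004,-0.006,0.005,0],[0.173,0.002,0.006,-0.006,0.005,0]]], fingers=1, newtons=20)

```text
time: 16.67
tcp_pos: [545.1, 58.7, 165.7]
eef_rot: [-0.679, 0.734, 0.001, -0.004]
ft_force: [1.2, 0.4, -0.1]
grip_width: 15.9
grip_force: 0.0
```

Call:
apply_moves(motion=[[[0,0,0.03,0,0,0],[0,0,0.06,0,0,0],[0,0,0.09,0,0,0],[0,0,0.1,0,0,0],[0,0,0.1,0,0,0]]])

```text
time: 17.08
tcp_pos: [543.4, 58.9, 63.6]
eef_rot: [-0.679, 0.734, 0.002, -0.007]
ft_force: [-0.1, -0.4, 1.1]
grip_width: 0.6
grip_force: 0.0
```

Call:
apply_moves(motion=[[[-0.004,0,0,0,0,0],[-0.008,0,0,0,0,0],[-0.012,0,0,0,0,0],[-0.016,0,0,0,0,0],[-0.02,0,0,0,0,0]]])

```text
time: 17.5
tcp_pos: [547.7, 80.8, 67.6]
eef_rot: [-0.679, 0.734, 0.0, -0.003]
ft_force: [0.9, -1.2, 1.6]
grip_width: 0.4
grip_force: 1.0
```

```bash
cat > j.py <<'E'
from h import *
np.set_printoptions(precision=1,suppress=True)
c=np.array([561.9,233.4,0]);e=np.array([.078,.997,0]);e/=np.linalg.norm(e);x=np.cross(e,[0,0,1.])
s=state();T=tool();g=T[:3,3]-c;print(s['time'],s['ft_force'],'tcp x y z',g@x,g@e,g[2],'along',np.array(s['ft_force'])@e,T[:3,:3].T.round(3).tolist(),s['grip_width'])
E
python3 j.py
```

```text
17.5 [ 0.9 -1.2  1.6] tcp x y z -2.2892362060613696 -153.2676281561226 67.63479228188788 along -1.1139291101895106 [[-0.078, -0.997, 0.004], [-0.997, 0.078, 0.004], [-0.004, -0.003, -1.0]] 0.37894067505845824
```

Call:
apply_moves(motion=[[[-0.004,-0.001,0,0,0,0],[-0.008,-0.001,0,0,0,0],[-0.012,-0.001,0,0,0,0],[-0.016,-0.001,0,0,0,0],[-0.02,-0.001,0,0,0,0]]])

```text
time: 17.92
tcp_pos: [549.7, 100.0, 66.5]
eef_rot: [-0.679, 0.734, 0.0, -0.004]
ft_force: [-0.1, -2.0, 1.6]
grip_width: 0.5
grip_force: 1.1
```

```bash
python3 j.py; python3 k.py g8 45 | tail -1;python3 - <<'E'
from h import *
d=shot('scene');cv2.imwrite('pics/sc8.png',cv2.resize(d['frame'][150:250,190:290,::-1],(600,600),interpolation=2))
E
```

```text
17.9167 [-0.1 -2.   1.6] tcp x y z -1.7340414966582176 -133.9045475698952 66.46928533739505 along -2.0433031789304255 [[-0.078, -0.997, 0.005], [-0.997, 0.078, 0.006], [-0.006, -0.004, -1.0]] 0.45182780201284845
17.9667 [ 0.7 -1.  -0.6] grip x y z -1.6839581022902623 -133.3590758279672 60.40569159727971 0.4101778380099268 tool [[-0.078, -0.997, 0.005], [-0.997, 0.078, 0.006], [-0.006, -0.004, -1.0]]
```

View pics/sc8.png

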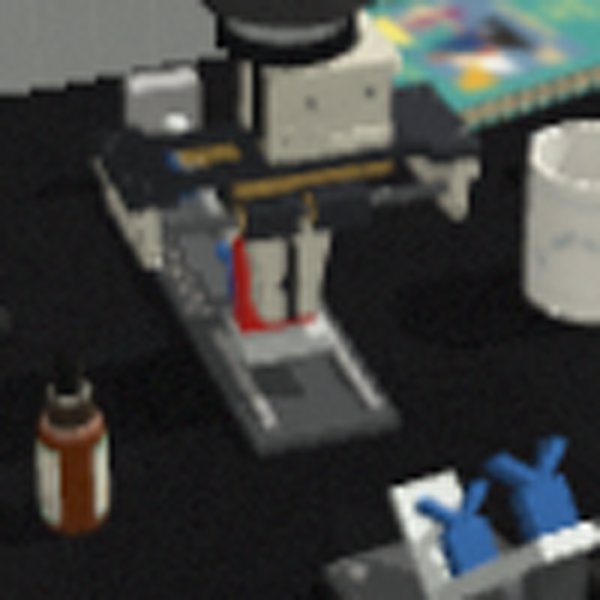

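The closed fingers press on the red jaw's back at crop (270,290) with about 2 N along the axis, so the jaw is sliding.

Call:
apply_moves(motion=[[[-0.004,0,0,0,0,0],[-0.008,0,0,0,0,0],[-0.012,0,0,0,0,0],[-0.016,0,0,0,0,0],[-0.02,0,0,0,0,0]]])

```text
time: 18.43
tcp_pos: [551.2, 119.8, 66.3]
eef_rot: [-0.679, 0.734, 0.0, -0.004]
ft_force: [0.9, -3.3, 2.1]
grip_width: 0.1
grip_force: 1.7
```

Call:
apply_moves(motion=[[[-0.0005,0,0,0,0,0],[-0.001,0,0,0,0,0],[-0.0015,0,0,0,0,0],[-0.002,0,0,0,0,0],[-0.002,0,0,0,0,0]]])

```text
time: 18.85
tcp_pos: [551.4, 121.6, 66.3]
eef_rot: [-0.679, 0.734, 0.001, -0.004]
ft_force: [0.7, -1.9, -0.5]
grip_width: 0.4
grip_force: 1.3
```

```bash
python3 j.py
```

```text
18.85 [ 0.7 -1.9 -0.5] tcp x y z -1.783045880599109 -112.26049538309599 66.26412192275126 along -1.8903194223986801 [[-0.078, -0.997, 0.005], [-0.997, 0.078, 0.006], [-0.006, -0.004, -1.0]] 0.39771960926867767
```

Call:
apply_moves(motion=[[[-0.0005,0,0,0,0,0],[-0.001,0,0,0,0,0],[-0.0015,0,0,0,0,0],[-0.002,0,0,0,0,0],[-0.002,0,0,0,0,0]]])

```text
time: 19.27
tcp_pos: [551.5, 123.7, 66.3]
eef_rot: [-0.679, 0.734, 0.001, -0.004]
ft_force: [1.9, -2.9, -0.3]
grip_width: 0.7
grip_force: 1.5
```

Call:
apply_moves(motion=[[[-0.0005,0,0,0,0,0],[-0.001,0,0,0,0,0],[-0.001,0,0,0,0,0]]])

```text
time: 19.52
tcp_pos: [551.6, 124.7, 66.3]
eef_rot: [-0.679, 0.734, 0.001, -0.004]
ft_force: [2.1, -3.3, -0.3]
grip_width: 0.3
grip_force: 1.4
```

Call:
apply_moves(motion=[[[-0.0005,0,0,0,0,0],[-0.001,0,0,0,0,0],[-0.0015,0,0,0,0,0],[-0.0015,0,0,0,0,0]]])

```text
time: 19.85
tcp_pos: [551.7, 126.3, 66.3]
eef_rot: [-0.679, 0.734, 0.001, -0.004]
ft_force: [1.2, -3.4, -0.9]
grip_width: 0.5
grip_force: 1.4
```

Call:
apply_moves(motion=[[[-0.0005,0,0,0,0,0],[-0.001,0,0,0,0,0],[-0.001,0,0,0,0,0]]])

```text
time: 20.1
tcp_pos: [551.8, 126.8, 66.3]
eef_rot: [-0.679, 0.734, 0.0, -0.004]
ft_force: [3.0, -5.4, 0.1]
grip_width: 0.3
grip_force: 2.6
```

Call:
apply_moves(motion=[[[-0.0005,0,0,0,0,0],[-0.001,0,0,0,0,0],[-0.001,0,0,0,0,0]]])

```text
time: 20.35
tcp_pos: [551.7, 126.9, 66.3]
eef_rot: [-0.679, 0.734, 0.0, -0.005]
ft_force: [4.2, -9.7, 0.3]
grip_width: 0.3
grip_force: 4.8
```

The push has gone solid: 9.7 N and no further motion. I'll back off, rise and check.

Call:
apply_moves(motion=[[[0.003,0,0,0,0,0],[0.012,0,0,0,0,0],[0.025,0,0,0,0,0],[0.025,0,-0.02,0,0,0],[0.025,0,-0.05,0,0,0]]])

```text
time: 20.77
tcp_pos: [547.8, 101.4, 114.1]
eef_rot: [-0.678, 0.735, 0.002, -0.007]
ft_force: [1.0, 0.9, -0.4]
grip_width: 0.6
grip_force: 0.0
```

Call:
apply_moves(motion=[[[0,0,-0.04,0,0,0],[-0.02,0,-0.08,0,0,0],[-0.06,0,-0.11,0,0,0],[-0.1,0,-0.13,0,0,0],[-0.13,0,-0.15,0,0,0]]])

```text
time: 21.18
tcp_pos: [560.4, 227.0, 263.2]
eef_rot: [-0.678, 0.735, 0.001, -0.003]
ft_force: [0.5, 0.5, -1.5]
grip_width: 0.4
grip_force: 0.0
```

Call:
apply_moves(motion=[[[-0.03,0,0,0,0,0],[-0.06,0,0,0,0,0],[-0.08,0,0,0,0,0],[-0.08,0,0,0,0,0]]])

```text
time: 21.52
tcp_pos: [566.9, 309.2, 260.0]
eef_rot: [-0.68, 0.733, 0.001, -0.004]
ft_force: [0.9, -0.2, -0.6]
grip_width: 0.4
grip_force: 0.0
```

```bash
python3 k.py g9 45 | sed -n '1,4p;18,40p'; python3 -c "
import cv2
a=cv2.imread('pics/g9.png');cv2.imwrite('pics/g9c.png',cv2.resize(a[:230,150:370],(574,600),interpolation=2))"
```

```text
21.5667 [-0.2 -0.8 -1. ] grip x y z -1.1157513967984256 74.15734999725977 253.93578390925873 0.43312724161777677 tool [[-0.076, -0.997, 0.005], [-0.997, 0.076, 0.007], [-0.007, -0.005, -1.0]]
-80 133 x [-8.  -0.4  7.7] z [49.4 53.7 56. ] ymin -78.83028158604702
-70 130 x [-7.7  0.   7.8] z [49.5 54.1 56.2] ymin -67.4586448470223
-60 171 x [-7.7 -0.5  7.8] z [50.  54.  56.5] ymin -59.90949116180728
80 125 x [-7.7  0.4  8.6] z [49.1 54.  55.7] ymin 80.01104163515126
90 124 x [-7.8  0.4  8.7] z [49.  53.7 55.6] ymin 90.0319483857954
100 286 x [-11.4   0.4  11.7] z [51.6 67.6 69.2] ymin 100.16754204956251
saddle 234 [[-17.332584596424855, -70.11245045218323, 42.26092004152571], [-9.974330889240626, -63.227803341758246, 45.9189101095389], [17.354832286962505, -56.535996379486896, 48.57287807016451]]
saddle 163 [[-17.151369043149305, 59.12155356105183, 16.654318945154408], [-10.059268256881298, 65.45562351261476, 45.58607256251037], [17.160462066814027, 77.64611662687268, 48.02295921991169]]
jaw 361 [[-21.15013774975097, -90.85078240238269, 78.96613853490614], [-0.3798574698762422, -88.06771574310818, 80.54715957660795], [19.726280587770496, -85.14709321094108, 82.33460539086074]]
```

View pics/g9c.png

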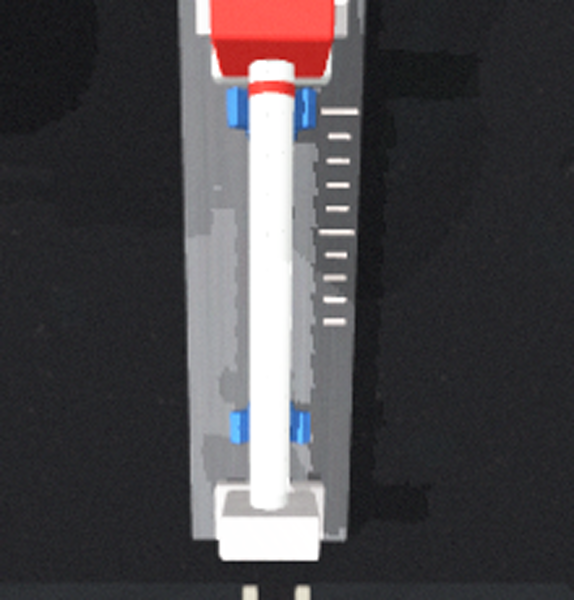

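The rod lies in both saddles, touching the anvil at crop (270,500) and the jaw face at (270,65). The arm is clear of everything, so I'm handing in.

```bash
python3 -c "
from rig import arm
print(arm.sign_off())"
```

```text
the job is handed in; nothing more can be done
None
```

The rod went from the tube to the V-rest and into the gauge saddles, where I pushed the jaw until rod and anvil went solid at about 10 N; I handed in at about 21.6 s with the arm clear and saw no bystander touched, but no verdict came back.

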